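# Lock the offcut in the clamping jig with the square key

### The arm

A 6-joint arm with a two-finger parallel gripper is mounted at the origin on the work surface; the furniture and walls round the work are solid. World frame = base frame: x ahead of the robot, y to its left, z up, the work surface at z = 0. Lengths are in m, angles in rad, forces in N, time in s.
With the tool pointing down it reaches from about 0.35 to 0.925 m from the base axis. Payload 6.4 kg.
Tool frame: the origin (TCP) lies at the very end of the fingers, on their centre line; the grasp point (between the pads) lies 19 mm behind it; z points along the fingers, y is the line along which they close (so a half turn about z gives the same grasp; the last joint's range is limited). The gripper opens to 94 mm and grips with 3 to 60 N. Pads are 16 mm wide; open, the fingers measure 119 mm over their backs; the gripper's body (75 mm by 177 mm) begins 78 mm behind the grasp point.
Start: joints at [1.058, 0.245, 1.558, -0, 1.339, -0.174], TCP at [0.216, 0.613, 0.17] pointing down, gripper open.
Joint ranges: [-3.13, 3.13], [-1.02, 2.26], [0.13, 2.54], [-0.95, 4.09], [0.21, 2.88], [-2.74, 2.74]. Speed limits (rad/s): [2.57, 2.57, 3.14, 3.14, 3.14, 3.14].

### API

Orientations are given as [roll, pitch, yaw] about the fixed x, y, z axes, in that order (R = Rz(yaw) Ry(pitch) Rx(roll)).
In Python, from rig import sense, eyes, job gives the robot as it stands.
- The arm moves only by the tool move_arm, never from a script. Its argument "commands" is a list of rows, each a list of 3 entries, a list of its own where there are three numbers: the gripper command: -1 is shut, 1 is fully open, values between are in proportion, then the shift along the tool's x, y, z in mm, then the turn about the tool's z in degrees. In form: [[hand, [dx, dy, dz], spin], ...]. A call has 1 to 20 rows; each row is the pose to reach, as a shift and turn from the pose commanded when the call began, along the tool's axes at that moment; what a row does not reach only later rows make up. A row lasts 1/12 s, in which the tool goes at most 41.7 mm and 7.16 degrees, less where a joint would pass 70% of its speed; a pose out of reach is approached as far as the arm can. A call with a gripper value outside its range is refused whole. The fingers move at their own pace and stop on an object; "squeeze" is the grip in N (left out, the last holds). Time passes only in rows, so rows that repeat a pose let the fingers close. It gives the time, the measured TCP pose, the force, the opening and the grip force at its end, in the units of the state.
- sense(): the state, without advancing time (a new reading comes with each control period).
- eyes.read_camera(name): name is "scene" or "top" or "wrist"; returns a dict with "pixels" (420x560x3 uint8, red, green, blue), "z_map" (420x560 float32, m along the optical axis (not along the pixel's ray), 0 where there is no reading), "intrinsics" (3x3 intrinsics, pixels), "dist_coeffs" ([k1, k2, p1, p2, k3] as OpenCV has them; the pictures are not rectified), "R" (3x3) and "t" (3): a world point X has camera coordinates R X + t. Camera axes: x right, y down, z forward; pixel columns grow to the right and rows downward; lengths in m; the calibration is good to about 2 mm. A picture is of the moment at which its call begins.
- job.sign_off(): hands the job in; it is judged then, once.
The state is a dict: "time": time; "joints": joint angles; "qd": joint speeds; "effort": joint torques, N m; "eef_pos": TCP position; "orientation": TCP orientation; "wrist_force": force on the tool from outside, world axes, zero at the start; "torque": the same for the moment, N m; "finger_gap": opening from 0.0 (shut) to 1.0 (fully open); "gripper_force": force on a finger pad.
Only numpy, scipy, OpenCV 4.12 (cv2) and the standard library are available. Lean on these libraries where they do the work, as an engineer would, in place of code of your own. Each camera call takes 0.05 s, during which the arm holds its last target. There are 200 camera calls.

### The job

Lock the mahogany offcut down in the clamping jig: take the T-handled key with the square shank and collar out of the key rack, push it fully home in the square socket on top of the swing clamp, and with it turn the clamp clockwise (seen from above) until the clamp arm lies across the offcut against its stop. Leave the key standing in the socket and let go. Do not push the clamp arm itself with the robot, and leave the round-shanked key in the rack.

Things in the scene. Friction and masses are not known exactly. Their poses are not given: they have to be found in the camera images.
- square_key: Key to use, loose, upright in one of 2 wells of a rack. Origin: centre of its flat grip bar, 60 mm along x, 14 thick (y), 48 tall; z up. Below: SQUARE steel shank 26 mm wide, sides along x and y, foot 88 mm below origin, last 16 mm tapered to 14. SQUARE collar, 42 mm wide, underside 54 mm below origin, rests on the rack's top (42 mm high): raise it 40 mm to clear the rack. 0.2 kg.
- round_key: Wrong key, loose, in the rack's other well, 100 mm away (which is in which well varies): same grip bar, heights and origin as the square key, but its shank (26 mm in diameter) and collar (44 mm) are ROUND.
- clamp_arm: Flat steel arm on the side of a 60 mm square dark block, on a fixed plywood jig. Origin: mid-mouth of the socket in the block's top, on the turning axis, 64 mm above the bench; x along the arm (102 mm), z up; arm's top 12 mm lower. Socket: square hole 32 mm wide, 40 deep, sides along x and y; the key fits in any of 4 quarter turns. Home, its collar rests on the block, its origin 54 mm above this.
- clamp_turn (a joint): Turn of block and arm, rad: starts at 0 to 0.2, grows clockwise seen from above, 1.15 at the stop pin with the arm square across the mahogany offcut. Stiff (0.12 N m), stays where left. The key has about 15 degrees of free play each way in the socket before it drives the block, so turn it that much further.
Mind the look-alikes: they are no part of the job. Leave any orange look-alike of the square_key alone. Leave any purple look-alike of the part that bears clamp_arm alone.

How it is judged:
By the outcome, as a careful person would: the job done as asked, in the order asked, and still so for the second after the job is handed in, with the robot touching nothing.
It also fails if it takes over 45 s, if anything falls off the work surface, if the arm or the gripper's body presses on something with over 40 N, if the wrist force passes 120 N, or if a joint passes its speed limit or range.

## Working session

There is one attempt and no reset: what is moved stays moved. The work goes in short steps, Python scripts to look and compute and a tool call to move; the robot and the scene stay as the last step left them, time stands still between calls to the robot, and variables do not carry over. Pictures are saved under pics/ and viewed, at most 10 in all, crops included, and the job is handed in when it is done.

Besides the shell and the picture viewer there is one more tool, called after "Emit:" in YAML: its name, and indented under it one key for each argument. move_arm: Moves the arm, as the interface text tells. Its arguments: {"type":"object","properties":{"commands":{"type":"array"},"squeeze":{"type":"number"}},"required":["commands"]}

```bash
mkdir -p pics; cat > h.py <<'E'
import numpy as np, cv2
from rig import sense, eyes, job
def cam(n,save=None):
    c=eyes.read_camera(n)
    if save: cv2.imwrite('pics/'+save,c['pixels'][:,:,::-1])
    np.savez('last_%s.npz'%n,**{k:np.array(v) for k,v in c.items()})
    return c
def load(n): return dict(np.load('last_%s.npz'%n))
def ray(c,uv):
    p=cv2.undistortPoints(np.array(uv,float).reshape(-1,1,2),np.array(c['intrinsics']),np.array(c['dist_coeffs'])).reshape(-1,2)
    R=np.array(c['R']);t=np.array(c['t']).ravel()
    return -R.T@t, np.c_[p,np.ones(len(p))]@R
def onz(c,uv,z):
    o,d=ray(c,uv); return o+d*((z-o[2])/d[:,2])[:,None]
def cloud(c):
    z=c['z_map'];v,u=np.mgrid[:z.shape[0],:z.shape[1]]
    o,d=ray(c,np.c_[u.ravel(),v.ravel()])
    P=o+d*z.reshape(-1,1); P[z.ravel()==0]=np.nan
    return P.reshape(*z.shape,3)
E
python3 - <<'E'
from h import *
a=cam('top','top.png');b=cam('scene','scene.png')
for c in(a,b): print(ray(c,[[280,210]]))
print(sense())
E
```

```text
(array([0.26344572, 0.04345218, 1.05237595]), array([[ 0.11874473, -0.04881503, -0.99187656]]))
(array([-0.13203334, -0.77226671,  0.48803193]), array([[ 0.50318854,  0.76599773, -0.40029782]]))
{'time': 0.1, 'joints': array([ 1.05792767e+00,  2.45699132e-01,  1.55882281e+00, -2.67829504e-05,
        1.33870004e+00, -1.74095365e-01]), 'qd': array([ 0.0005724 , -0.00164496, -0.00014484,  0.00059362,  0.00050368,
       -0.00011107]), 'effort': array([ 8.13957013e-05, -4.16909015e+01, -3.15526199e+01,  6.87393174e-02,
        3.09509179e-02, -3.87035675e-05]), 'eef_pos': array([0.2157317 , 0.61255455, 0.1693217 ]), 'orientation': array([-3.13998343e+00, -2.56568029e-04,  2.80282534e+00]), 'wrist_force': array([-0.4066917 , -1.01209003,  0.12333468]), 'torque': array([ 0.04856448, -0.0236062 , -0.00068674]), 'gripper_force': 0.0, 'finger_gap': 0.9987439129648317}
```

View pics/top.png

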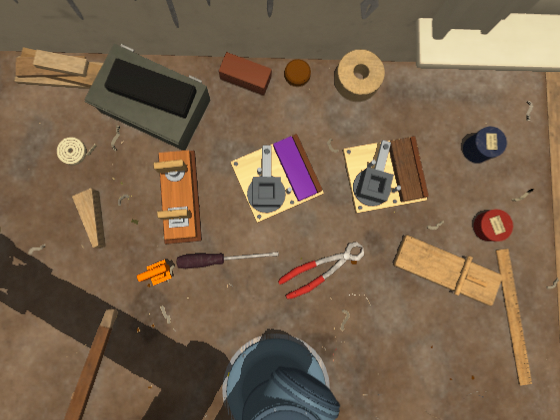

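View pics/scene.png

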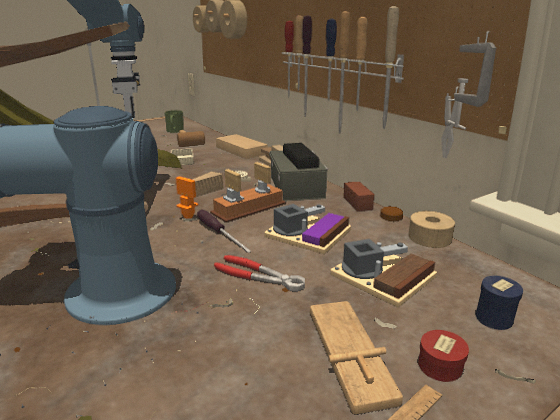

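The top view shows the rack at about (179,195), with keys at about (172,168) and (177,216). The target jig, with the brown offcut, is at (385,175) and its socket at about (376,185). The purple jig at (277,178) is the decoy, and so is the orange key at (155,272). I'll zoom in on the rack and the target jig.

```bash
python3 - <<'E'
from h import *
a=load('top');b=load('scene')
s=lambda c,x,y,w,h,k:cv2.resize(c['pixels'][y:y+h,x:x+w,::-1],(w*k,h*k),interpolation=cv2.INTER_CUBIC)
A=s(a,145,140,75,110,5);B=s(a,335,130,100,90,4);C=s(b,205,155,90,70,4)
im=np.zeros((600,800,3),np.uint8);im[:550,:375]=A;im[:280,380:780]=C[:,:400] if C.shape[1]>=400 else np.pad(C,((0,0),(0,400-C.shape[1]),(0,0)));im[285:600,380:780]=B[:315]
cv2.imwrite('pics/crop.png',im)
# heights
for n,c in(('top',a),):
    P=cloud(c)
    for uv in [(172,165),(175,166),(168,166),(180,165),(174,213),(170,213),(184,212),(177,220),(172,175),(178,225),(376,185),(365,178),(384,160),(195,200),(348,205)]:
        print(uv,P[uv[1],uv[0]].round(4))
E
```

```text
(172, 165) [0.462  0.2156 0.1211]
(175, 166) [0.4609 0.2102 0.1173]
(168, 166) [0.4605 0.2241 0.1178]
(180, 165) [0.4628 0.2    0.1189]
(174, 213) [0.3653 0.2081 0.1203]
(170, 213) [0.3654 0.2164 0.1185]
(184, 212) [0.3676 0.1884 0.1205]
(177, 220) [0.3562 0.2103 0.0696]
(172, 175) [0.4517 0.2244 0.0687]
(178, 225) [0.3476 0.2114 0.0485]
(376, 185) [ 0.4469 -0.2218  0.0231]
(365, 178) [ 0.4544 -0.1875  0.0642]
(384, 160) [ 0.4979 -0.2331  0.0507]
(195, 200) [0.408  0.1828 0.0052]
(348, 205) [ 0.4039 -0.1634 -0.0021]
```

View pics/crop.png

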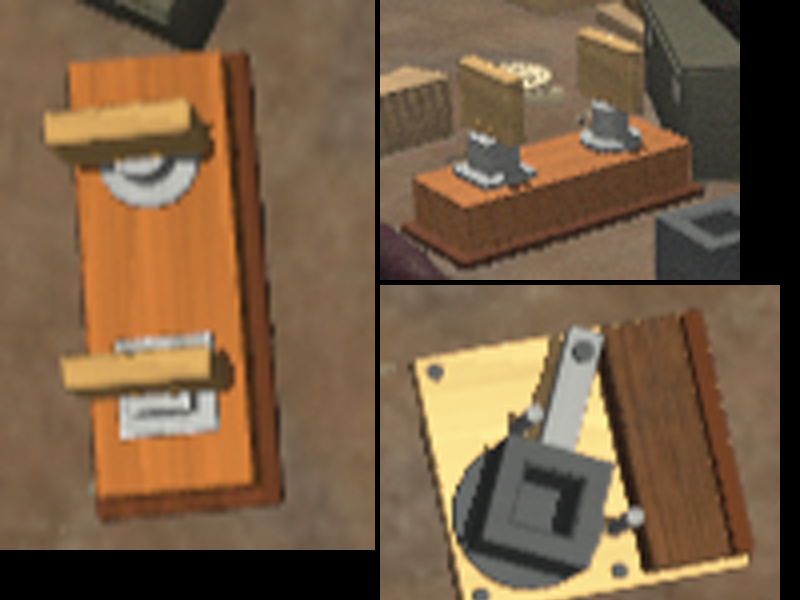

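The square key is the nearer one in the rack: bar at about (175,213), square collar below it. The round collar is at the far well. Next I'll measure the bar and the block from their top faces.

```bash
cat >> h.py <<'E'
def top(c,P,z,ctr,rad,tol=.006,close=3):
    m=(abs(P[...,2]-z)<tol)&(np.hypot(P[...,0]-ctr[0],P[...,1]-ctr[1])<rad)
    m=cv2.morphologyEx(m.astype(np.uint8),cv2.MORPH_CLOSE,np.ones((close,close)))
    n,l,s,_=cv2.connectedComponentsWithStats(m)
    k=1+s[1:,4].argmax(); v,u=np.nonzero(l==k)
    return onz(c,np.c_[u,v],z)[:,:2]
def rect(Q):
    (cx,cy),(w,h),a=cv2.minAreaRect((Q*1000).astype(np.float32)); return round(cx,1),round(cy,1),round(w,1),round(h,1),round(a,1)
E
python3 - <<'E'
from h import *
a=load('top');P=cloud(a)
for z,ctr,r in((.12,(.366,.2),.05),(.12,(.462,.208),.05),(.064,(.448,-.21),.06),(.052,(.5,-.235),.06)):
    Q=top(a,P,z,ctr,r);print(z,rect(Q),(Q.mean(0)*1000).round(1),len(Q))
    q=Q-Q.mean(0);w,v=np.linalg.eigh(q.T@q);print('  long dir deg',np.degrees(np.arctan2(v[1,1],v[0,1])).round(1))
# mahogany direction
E
```

```text
0.12 (364.4, 212.1, 14.1, 59.6, 5.8) [364.4 212. ] 214
  long dir deg 95.4
0.12 (463.1, 223.6, 14.5, 60.1, 7.3) [463.1 223.4] 213
  long dir deg 97.8
0.064 (441.6, -212.3, 60.8, 61.6, 75.3) [ 441.9 -212.6] 592
  long dir deg -177.8
0.052 (509.1, -224.1, 32.4, 67.6, 75.0) [ 505.7 -227.7] 316
  long dir deg 160.5
```

```bash
cat >> h.py <<'E'
from scipy.spatial.transform import Rotation as Ro
def goal(xyz_mm,yaw):
    s=sense();R=Ro.from_euler('xyz',s['orientation']).as_matrix()
    d=R.T@(np.array(xyz_mm)-1000*np.array(s['eef_pos']))
    y0=np.degrees(s['orientation'][2]);sp=(y0-yaw+180)%360-180
    print('shift',d.round(1),'spin',round(sp,1),'t',s['time'],'q6',s['joints'][5].round(2),'pos',(s['eef_pos']*1000).round(1),'rpy',np.degrees(s['orientation']).round(1),'F',s['wrist_force'].round(1),s['torque'].round(2),'gap',s['finger_gap'],s['gripper_force'])
E
python3 -c "
from h import *
goal((364.4,212.1,160),95.6)"
```

```text
shift [-273.3 -328.3    9.8] spin 65.0 t 0.1 q6 -0.17 pos [215.7 612.6 169.3] rpy [-179.9   -0.   160.6] F [-0.4 -1.   0.1] [ 0.05 -0.02 -0.  ] gap 0.9987439129648317 0.0
```

Emit:
move_arm:
  commands:
    - [0.6, [-273, -328, 10], 65]
    - [0.6, [-273, -328, 10], 65]
    - [0.6, [-273, -328, 10], 65]
    - [0.6, [-273, -328, 10], 65]
    - [0.6, [-273, -328, 10], 65]
    - [0.6, [-273, -328, 10], 65]
    - [0.6, [-273, -328, 10], 65]
    - [0.6, [-273, -328, 10], 65]
    - [0.6, [-273, -328, 10], 65]
    - [0.6, [-273, -328, 10], 65]
    - [0.6, [-273, -328, 10], 65]
    - [0.6, [-273, -328, 10], 65]
    - [0.6, [-273, -328, 10], 65]
    - [0.6, [-273, -328, 10], 65]
    - [0.6, [-273, -328, 10], 65]
    - [0.6, [-273, -328, 10], 65]
  squeeze: 55

```text
time: 1.43
eef_pos: [0.364, 0.2141, 0.1601]
orientation: [-3.141, -0.0, 1.671]
wrist_force: [0.4, -0.5, 0.2]
finger_gap: 0.801
gripper_force: 0.0
```

```bash
python3 - <<'E'
from h import *
c=cam('wrist','w1.png')
P=cloud(c)
Q=top(c,P,.12,(.364,.212),.05);print(rect(Q),len(Q))
goal((364.4,212.1,79),95.6)
E
```

```text
(363.6, 216.4, 13.0, 59.3, 5.8) 1091
shift [-1.9  0.2 81.2] spin 0.1 t 1.4833 q6 0.16 pos [364.  214.  160.2] rpy [-180.    -0.    95.7] F [-0.2 -0.   1.1] [-0.04 -0.    0.01] gap 0.8046431997692135 0.0
```

View pics/w1.png

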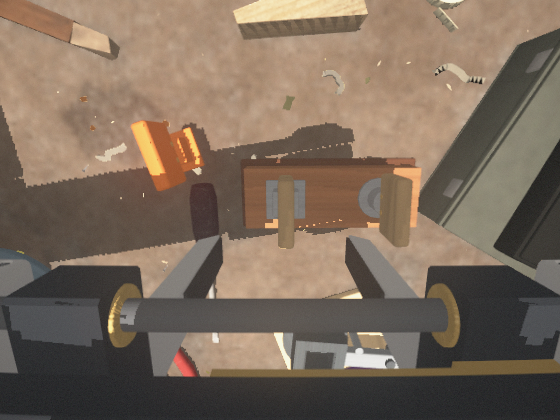

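The wrist view shows the square-collared key at (286,210) and the round one at (395,210). Both are between the fingers' lines as expected, and the two cameras agree to about 4 mm. I'll descend and grip.

Emit:
move_arm:
  commands:
    - [0.6, [0, 0, 40], 0]
    - [0.6, [0, 0, 81], 0]
    - [0.6, [0, 0, 81], 0]
    - [0.6, [0, 0, 81], 0]
    - [-1, [0, 0, 81], 0]
    - [-1, [0, 0, 81], 0]
    - [-1, [0, 0, 81], 0]
    - [-1, [0, 0, 81], 0]
    - [-1, [0, 0, 81], 0]
    - [-1, [0, 0, 81], 0]
    - [-1, [0, 0, 81], 0]
    - [-1, [0, 0, 81], 0]
  squeeze: 55

```text
time: 2.48
eef_pos: [0.3645, 0.213, 0.0794]
orientation: [3.141, -0.0, 1.668]
wrist_force: [-0.3, -0.2, -0.1]
finger_gap: 0.27
gripper_force: 0.0
```

Emit:
move_arm:
  commands:
    - [-1, [0, 0, 0], 0]
    - [-1, [0, 0, 0], 0]
    - [-1, [0, 0, 0], 0]
    - [-1, [0, 0, 0], 0]
    - [-1, [0, 0, 0], 0]
    - [-1, [0, 0, -20], 0]
    - [-1, [0, 0, -45], 0]
    - [-1, [0, 0, -70], 0]
    - [-1, [0, 0, -95], 0]
    - [-1, [0, 0, -95], 0]
    - [-1, [0, 0, -95], 0]

```text
time: 3.4
eef_pos: [0.3651, 0.2132, 0.1749]
orientation: [3.139, -0.0, 1.668]
wrist_force: [-0.7, 0.0, -2.3]
finger_gap: 0.134
gripper_force: 55.0
```

```bash
python3 - <<'E'
from h import *
goal((441.6,-212.3,174),75.3)
c=cam('scene','s2.png')
E
```

```text
shift [-430.9   34.7    0.8] spin 20.3 t 3.4 q6 0.16 pos [365.1 213.2 174.9] rpy [179.9  -0.   95.6] F [-0.7  0.  -2.3] [-0.11  0.07  0.03] gap 0.13445943068687788 54.98102903366089
```

View pics/s2.png

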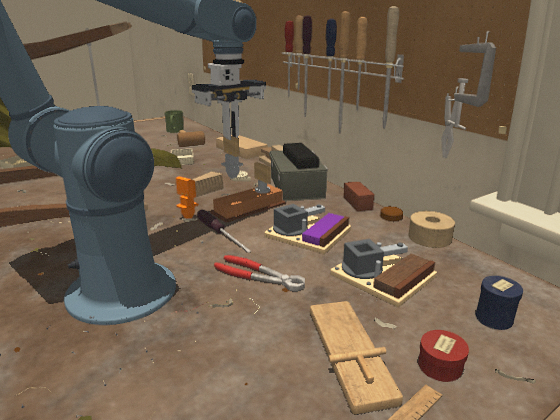

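The near well at (228,205) is empty. The wrist force is −2.3 N and the opening is about 13 mm, so the key is held. Now over to the socket.

Emit:
move_arm:
  commands:
    - [-1, [-30, 2, 1], 3]
    - [-1, [-65, 5, 1], 8]
    - [-1, [-100, 8, 1], 14]
    - [-1, [-431, 35, 1], 20.3]
    - [-1, [-431, 35, 1], 20.3]
    - [-1, [-431, 35, 1], 20.3]
    - [-1, [-431, 35, 1], 20.3]
    - [-1, [-431, 35, 1], 20.3]
    - [-1, [-431, 35, 1], 20.3]
    - [-1, [-431, 35, 1], 20.3]
    - [-1, [-431, 35, 1], 20.3]
    - [-1, [-431, 35, 1], 20.3]
    - [-1, [-431, 35, 1], 20.3]
    - [-1, [-431, 35, 1], 20.3]
    - [-1, [-431, 35, 1], 20.3]
    - [-1, [-431, 35, 1], 20.3]
    - [-1, [-431, 35, 1], 20.3]

```text
time: 4.87
eef_pos: [0.4412, -0.2114, 0.1731]
orientation: [-3.141, -0.0, 1.316]
wrist_force: [-0.3, 0.0, -2.1]
finger_gap: 0.138
gripper_force: 55.0
```

```bash
python3 - <<'E'
from h import *
goal((441.6,-212.3,174),75.3)
c=cam('scene');w=cam('wrist')
a=c['pixels'][140:300,290:450,::-1];b=w['pixels'][:,:,::-1]
a=cv2.resize(a,(400,400),interpolation=cv2.INTER_CUBIC)
im=np.zeros((400,800,3),np.uint8);im[:,:400]=a;im[50:350,400:]=cv2.resize(b,(400,300),interpolation=cv2.INTER_AREA)
cv2.imwrite('pics/h3.png',im)
o=np.array([.4416,-.2123,0])
for n,cc in(('scene',c),('wrist',w)):
  pr=lambda X:cv2.projectPoints(np.array(X,float),cv2.Rodrigues(np.array(cc['R'],float))[0],np.array(cc['t'],float),np.array(cc['intrinsics'],float),np.array(cc['dist_coeffs'],float))[0].reshape(-1,2).round(0)
  print(n,pr([o+[0,0,.064],o+[0,0,.105],o+[0,0,.174]]).tolist())
P=cloud(w)
try: print(rect(top(w,P,.064,(.4416,-.2123),.05)))
except Exception as e: print(e)
E
```

```text
shift [-0.8  0.6 -0.9] spin 0.1 t 4.8667 q6 -0.42 pos [ 441.2 -211.4  173.1] rpy [-180.    -0.    75.4] F [-0.3  0.  -2.1] [-0.09  0.02 -0.03] gap 0.13790866260613588 54.98235583305359
scene [[364.0, 247.0], [366.0, 229.0], [369.0, 197.0]]
wrist [[285.0, 201.0], [286.0, 210.0], [286.0, 232.0]]
(441.1, -209.6, 59.5, 60.2, 75.4)
```

View pics/h3.png

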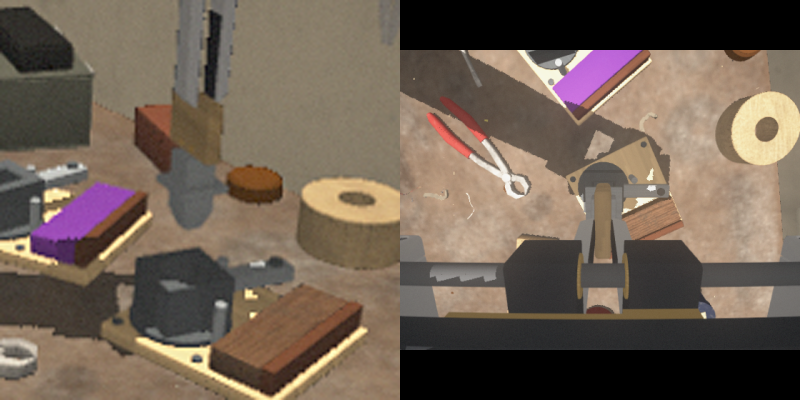

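The foot is at about px (366,230), as predicted, over the socket at (364,247). I'll lower it in stages.

Emit:
move_arm:
  commands:
    - [-1, [-0.8, 0.6, 10], 0]
    - [-1, [-0.8, 0.6, 20], 0]
    - [-1, [-0.8, 0.6, 30], 0]
    - [-1, [-0.8, 0.6, 36], 0]
    - [-1, [-0.8, 0.6, 42], 0]
    - [-1, [-0.8, 0.6, 47], 0]
    - [-1, [-0.8, 0.6, 52], 0]
    - [-1, [-0.8, 0.6, 52], 0]

```text
time: 5.63
eef_pos: [0.4411, -0.2131, 0.1201]
orientation: [-3.14, -0.001, 1.314]
wrist_force: [0.3, -0.2, -0.6]
finger_gap: 0.135
gripper_force: 55.0
```

Emit:
move_arm:
  commands:
    - [-1, [0, 0, 5], 0]
    - [-1, [0, 0, 10], 0]
    - [-1, [0, 0, 14], 0]
    - [-1, [0, 0, 17], 0]
    - [-1, [0, 0, 18], 0]
    - [-1, [0, 0, 19], 0]
    - [-1, [0, 0, 19.5], 0]
    - [-1, [0, 0, 19.5], 0]

```text
time: 6.3
eef_pos: [0.4417, -0.2135, 0.1018]
orientation: [3.141, 0.0, 1.314]
wrist_force: [-0.1, -0.5, -1.5]
finger_gap: 0.139
gripper_force: 55.0
```

Emit:
move_arm:
  commands:
    - [-1, [0, 0, 0.7], 0]
    - [-1, [0, 0, 1.4], 0]
    - [-1, [0, 0, 2], 0]
    - [-1, [0, 0, 2], 0]

```text
time: 6.63
eef_pos: [0.4426, -0.2141, 0.101]
orientation: [3.139, 0.001, 1.314]
wrist_force: [-0.6, 0.5, 3.7]
finger_gap: 0.138
gripper_force: 55.0
```

The force has risen to +3.7 N at the expected height, so the collar is seated. I'll turn clockwise in stages.

Emit:
move_arm:
  commands:
    - [-1, [0, 0, 0], 5]
    - [-1, [0, 0, 0], 10]
    - [-1, [0, 0, 0], 15]
    - [-1, [0, 0, 0], 20]
    - [-1, [0, 0, 0], 25]
    - [-1, [0, 0, 0], 30]
    - [-1, [0, 0, 0], 35]
    - [-1, [0, 0, 0], 40]
    - [-1, [0, 0, 0], 40]

```text
time: 7.38
eef_pos: [0.4413, -0.2126, 0.1011]
orientation: [-3.139, 0.0, 0.614]
wrist_force: [-3.5, 4.1, 12.3]
finger_gap: 0.139
gripper_force: 55.2
```

```bash
python3 - <<'E'
from h import *
goal((441.6,-212.3,101),-4.7)
a=cam('top');cv2.imwrite('pics/t4.png',cv2.resize(a['pixels'][120:230,320:450,::-1],(650,550),interpolation=cv2.INTER_CUBIC))
E
```

```text
shift [ 0.4 -0.1  0.1] spin 39.9 t 7.3833 q6 0.28 pos [ 441.3 -212.6  101.1] rpy [-179.8    0.    35.2] F [-3.5  4.1 12.3] [1.2  1.17 0.09] gap 0.13878560864154388 55.195825695991516
```

View pics/t4.png

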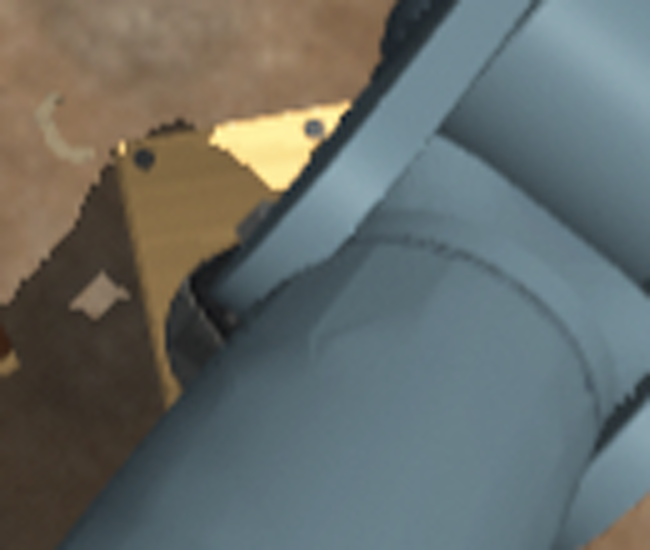

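The robot arm hides the clamp from above. The wrist torque of about 0.1 N m shows the key is driving the block, so I'll keep turning and ease the downward push.

Emit:
move_arm:
  commands:
    - [-1, [0, 0, -0.5], 5]
    - [-1, [0, 0, -1], 10]
    - [-1, [0, 0, -1], 15]
    - [-1, [0, 0, -1], 20]
    - [-1, [0, 0, -1], 25]
    - [-1, [0, 0, -1], 30]
    - [-1, [0, 0, -1], 34]
    - [-1, [0, 0, -1], 37]
    - [-1, [0, 0, -1], 37]

```text
time: 8.18
eef_pos: [0.4411, -0.2114, 0.1015]
orientation: [-3.137, 0.002, -0.031]
wrist_force: [-4.3, 7.7, 10.9]
finger_gap: 0.139
gripper_force: 55.3
```

```bash
python3 - <<'E'
from h import *
goal((441.6,-212.3,101),-4.7)
c=cam('scene');w=cam('wrist')
a=c['pixels'][190:310,310:460,::-1];b=w['pixels'][:,:,::-1]
im=np.zeros((400,800,3),np.uint8);im[:320,:400]=cv2.resize(a,(400,320),interpolation=cv2.INTER_CUBIC);im[50:350,400:]=cv2.resize(b,(400,300),interpolation=cv2.INTER_AREA)
cv2.imwrite('pics/h5.png',im)
E
```

```text
shift [0.5 0.9 0.5] spin 2.9 t 8.1833 q6 0.92 pos [ 441.1 -211.4  101.5] rpy [-1.797e+02  1.000e-01 -1.800e+00] F [-4.3  7.7 10.9] [1.91 1.   0.11] gap 0.1387856731228078 55.279730558395386
```

View pics/h5.png

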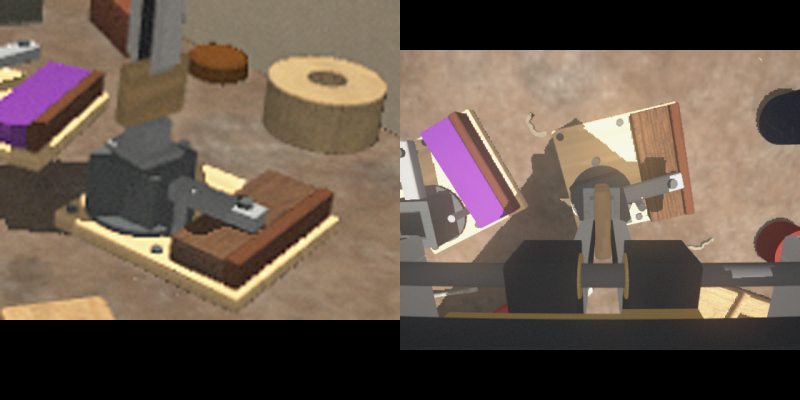

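The arm now lies over the offcut but is still about 6° short of square (in the wrist view it runs from (628,193) to (682,177)). Torque is still only friction level, so I'll turn in small steps until it rises. I'll also recentre sideways by about 1 mm.

Emit:
move_arm:
  commands:
    - [-1, [0.3, 0.9, 0], 2]
    - [-1, [0.3, 0.9, 0], 4]
    - [-1, [0.3, 0.9, 0], 6]
    - [-1, [0.3, 0.9, 0], 6]

```text
time: 8.62
eef_pos: [0.4418, -0.2121, 0.1017]
orientation: [-3.137, 0.002, -0.135]
wrist_force: [-2.3, 8.5, 10.9]
finger_gap: 0.139
gripper_force: 55.5
```

```bash
cat > m.py <<'E'
from h import *
goal((441.6,-212.3,101),-4.7)
w=cam('wrist');P=cloud(w)
Q=top(w,P,.052,(.43,-.29),.045,tol=.004);print('arm',rect(Q),len(Q))
hsv=cv2.cvtColor(w['pixels'],cv2.COLOR_RGB2HSV)
E
python3 m.py
```

```text
shift [-0.2  0.2  0.7] spin -3.0 t 8.6167 q6 1.02 pos [ 441.8 -212.1  101.7] rpy [-1.797e+02  1.000e-01 -7.700e+00] F [-2.3  8.5 10.9] [2.01 0.74 0.44] gap 0.13891190604813522 55.5040166771505
arm (454.3, -277.3, 25.6, 68.3, 18.0) 1552
```

```bash
cat > m.py <<'E'
from h import *
goal((441.6,-212.3,101),-7.7)
w=cam('wrist');P=cloud(w)
hsv=cv2.cvtColor(w['pixels'],cv2.COLOR_RGB2HSV)
near=np.hypot(P[...,0]-.4416,P[...,1]+.2123)
def fit(m,z,name):
    m=cv2.morphologyEx(m.astype(np.uint8),cv2.MORPH_OPEN,np.ones((3,3)))
    n,l,s,_=cv2.connectedComponentsWithStats(m)
    v,u=np.nonzero(l==1+s[1:,4].argmax());Q=onz(w,np.c_[u,v],z)[:,:2]
    print(name,rect(Q),len(Q),'bbox',u.min(),u.max(),v.min(),v.max())
fit((hsv[...,1]<60)&(abs(P[...,2]-.052)<.008)&(near>.04)&(near<.12),.052,'arm')
fit((hsv[...,1]>90)&(P[...,2]>.02)&(P[...,2]<.05)&(near>.04)&(near<.16),.04,'wood')
pl=(hsv[...,1]>40)&(P[...,2]>-.004)&(near<.13)
cv2.imwrite('pics/w6.png',cv2.resize(w['pixels'][60:330,150:450,::-1],(780,600)[:1]+(600,),interpolation=cv2.INTER_CUBIC))
E
python3 m.py
```

```text
shift [-0.2  0.2  0.7] spin 0.0 t 8.6667 q6 1.02 pos [ 441.8 -212.1  101.7] rpy [-1.797e+02  1.000e-01 -7.700e+00] F [-2.1  8.9 10.1] [2.03 0.74 0.38] gap 0.14020117234888613 55.49368534935638
arm (450.8, -281.4, 33.1, 60.3, 12.5) 1812 bbox 323 395 167 220
wood (482.7, -288.5, 138.6, 58.9, 11.5) 8545 bbox 308 412 64 233
```

View pics/w6.png

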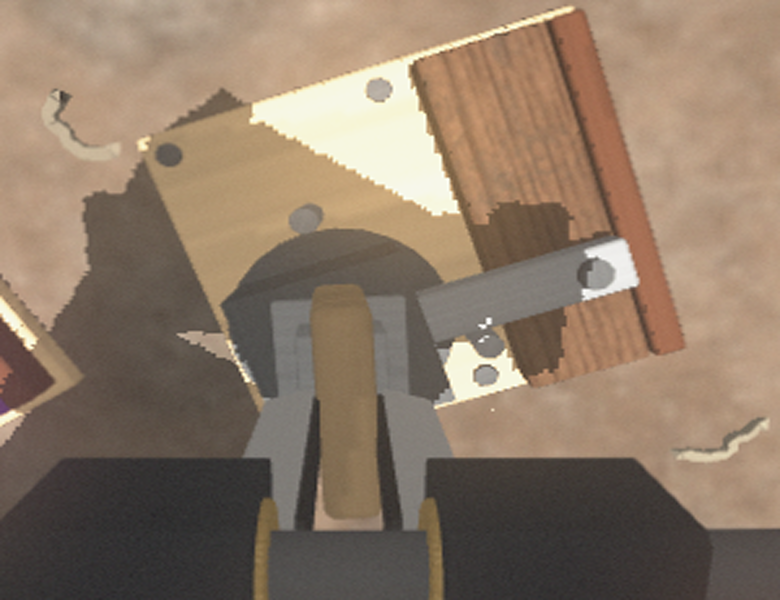

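The clamp arm is within about 1° of square to the offcut. Its side touches the stop pin at crop (490,345), and torque has risen to about 0.4 N m, so it is at the stop. I'll back off within the free play, press lightly, then let go and rise.

Emit:
move_arm:
  commands:
    - [-1, [0, 0, 0], -3]
    - [-1, [0, 0, 0.3], -6]
    - [-1, [0, 0, 0.8], -8]
    - [-1, [0, 0, 0.8], -8]

```text
time: 9.05
eef_pos: [0.4415, -0.2131, 0.1017]
orientation: [-3.138, 0.002, 0.006]
wrist_force: [-5.1, 7.3, 13.8]
finger_gap: 0.137
gripper_force: 55.3
```

Emit:
move_arm:
  commands:
    - [-0.6, [0, 0, 0], 0]
    - [-0.5, [0, 0, 0], 0]
    - [-0.3, [0, 0, 0], 0]
    - [-0.1, [0, 0, 0], 0]
    - [0.1, [0, 0, 0], 0]
    - [0.1, [0, 0, 0], 0]
    - [0.1, [0, 0, 0], 0]
    - [0.1, [0, 0, 0], 0]

```text
time: 9.72
eef_pos: [0.4419, -0.2144, 0.0999]
orientation: [-3.142, 0.0, 0.005]
wrist_force: [0.3, -0.2, -0.6]
finger_gap: 0.547
gripper_force: 0.0
```

Released cleanly. Now rise, then move clear so the top camera can see.

Emit:
move_arm:
  commands:
    - [0.1, [0, 0, -20], 0]
    - [0.1, [0, 0, -50], 0]
    - [0.1, [0, 0, -90], 0]
    - [0.1, [0, 0, -120], 0]
    - [0.1, [0, 0, -120], 0]
    - [0.1, [-40, -200, -120], 0]
    - [0.1, [-40, -200, -120], 0]
    - [0.1, [-40, -200, -120], 0]
    - [0.1, [-40, -200, -120], 0]
    - [0.1, [-40, -200, -120], 0]
    - [0.1, [-40, -200, -120], 0]
    - [0.1, [-40, -200, -120], 0]

```text
time: 10.72
eef_pos: [0.4005, -0.0132, 0.2195]
orientation: [3.141, -0.0, 0.009]
wrist_force: [-0.7, -0.4, 0.4]
finger_gap: 0.553
gripper_force: 0.0
```

```bash
python3 - <<'E'
from h import *
print(sense()['eef_pos'],sense()['time'])
a=cam('top');c=cam('scene')
im=np.zeros((400,800,3),np.uint8)
im[:400,:400]=cv2.resize(a['pixels'][125:225,335:435,::-1],(400,400),interpolation=cv2.INTER_CUBIC)
im[:400,400:]=cv2.resize(c['pixels'][195:315,320:440,::-1],(400,400),interpolation=cv2.INTER_CUBIC)
cv2.imwrite('pics/end.png',im)
P=cloud(a)
for z in(.142,):
  try:
    m=top(a,P,z,(.4416,-.2123),.06,tol=.008);print('bar',rect(m),len(m))
  except Exception as e: print(e)
k=np.hypot(P[...,0]-.4416,P[...,1]+.2123)<.04
print('top z',np.nanpercentile(P[...,2][k&(P[...,2]>.12)],[10,50,90]))
E
```

```text
[ 0.40052679 -0.0132073   0.21950159] 10.7167
bar (441.3, -212.4, 14.1, 58.9, 89.2) 236
top z [0.12663655 0.14117294 0.14360061]
```

View pics/end.png

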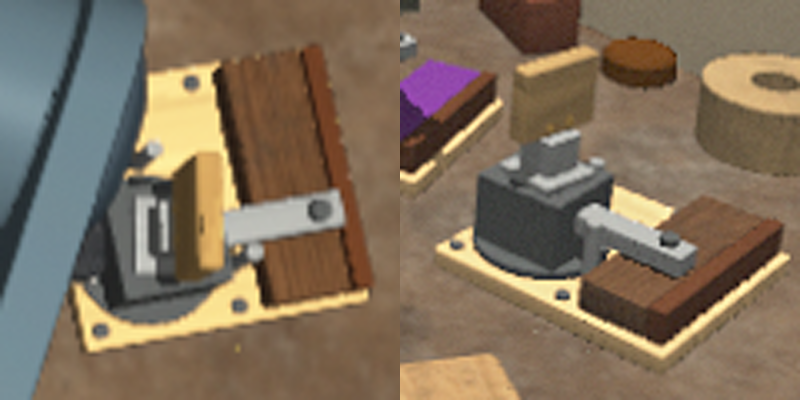

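The key stands upright with its collar on the block: bar top at 142 mm, centred at (441,−212). The clamp arm lies square across the offcut, touching the stop pin at (255,250). Handing in.

```bash
python3 -c "
from rig import job
print(job.sign_off())"
```

```text
the job is handed in; nothing more can be done
None
```

The job is handed in at about 11 s: the square key is standing fully home in the socket and released, the clamp arm lies across the mahogany offcut against its stop pin, and the round key was not moved from the rack.

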